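# Set a scored panel over the board edge for snapping

### The arm

A 6-joint arm with a two-finger parallel gripper is mounted at the origin on the work surface. World frame = base frame: x ahead of the robot, y to its left, z up, the work surface at z = 0. Lengths are in mm, angles in rad, forces in N, time in s.
With the tool pointing down it reaches from about 300 to 1000 mm from the base axis. Payload 5.1 kg.
Tool frame: the origin (TCP) lies at the very end of the fingers, on their centre line; the grasp point (between the pads) lies 19 mm behind it (bot.pinch_z is the distance from the TCP to the grasp point, in mm); y points along the fingers, z is the direction in which the jaws open and shut, and the axes are right-handed (so a half turn about y gives the same grasp; the last joint's range is limited). The gripper opens to 95 mm and grips with 3 to 60 N. Pads are 20 mm wide; open, the fingers measure 119 mm over their backs; the gripper's body (75 mm by 180 mm) begins 59 mm behind the grasp point.
Start: joints at [-1.191, 0.124, 1.65, -0, 1.367, -0.083], TCP at [290.163, -581.627, 214.656] pointing down, gripper open.
Joint ranges: [-2.61, 2.61], [-1.02, 2.33], [0.03, 2.71], [-1.35, 4.49], [0.32, 2.68], [-2.91, 2.91]. Speed limits (rad/s): [2.57, 2.57, 3.14, 3.14, 3.14, 3.14].

### API

Orientations are given as a unit quaternion [w, x, y, z].
In Python, from workcell import bot gives the robot as it stands.
- The arm moves only by the tool play_rows, never from a script. Its argument "steps" is a list of rows, each a list of 7 numbers: the turn, a rotation vector about the tool's x, y, z in rad, then the shift along the tool's x, y, z in m, then the closure, from -1 (fully open) to 1 (shut). A call has 1 to 5 rows; each row is the pose to reach, as a shift and turn from the pose commanded when the call began, along the tool's axes at that moment; what a row does not reach only later rows make up. A row lasts 1/8 s, in which the tool goes at most 62.5 mm and 10.7 degrees, less where a joint would pass 70% of its speed; a pose out of reach is approached as far as the arm can. A call with a gripper value outside its range is refused whole. The fingers move at their own pace and stop on an object; "force" is the grip in N (left out, the last holds). Time passes only in rows, so rows that repeat a pose let the fingers close. It gives the time, the measured TCP pose, the force and the opening at its end, in the units of the state.
- bot.get_state(): the state, without advancing time (a new reading comes with each control period).
- bot.capture(name): name is "side" or "top" or "wrist"; returns (picture, depth): 420x560x3 uint8, blue, green, red; 420x560 float32, mm along the optical axis (not along the pixel's ray), 0 where there is no reading.
- bot.camera_info(name): a dict with "vfov" (degrees; the focal length in pixels is half the picture's height over the tangent of half this angle, whatever the lens; pixels are square), "cx", "cy" (the principal point, pixels), "rvec" (rotation vector, rad) and "tvec" (3), from world to camera coordinates, as OpenCV has them. Camera axes: x right, y down, z forward; pixel columns grow to the right and rows downward; lengths in mm; the calibration is good to about 2 mm. A picture is of the moment at which its call begins: read the wrist's pose just before it. camera_info takes no time and is no camera call; for the wrist camera it gives the pose at the moment of the call.
- bot.finish_job(): hands the job in, once; it reports no verdict.
The state is a dict: "t": time; "q": joint angles; "qvel": joint speeds; "tau": joint torques, N m; "tcp_pos": TCP position; "eef_rot": TCP orientation; "wrist_force": force on the tool from outside, world axes, zero at the start; "wrist_torque": the same for the moment, N m; "finger_gap": finger opening in mm.
Only numpy, scipy, OpenCV 4.12 (cv2) and the standard library are available. Lean on these libraries where they do the work, as an engineer would, in place of code of your own. Each camera call takes 0.05 s, during which the arm holds its last target.

### The job

The white acrylic panel on the plywood cutting board has been scored and is to be snapped along that line. With the fingertips, push it flat across the board towards the board's aluminium edge (the side away from the robot) until the scored line lies right over that edge along its whole length, so that just the 45 mm strip beyond the line hangs out, square to the edge. Only push or slide the panel, do not lift or carry it, and leave the knife, tape, scale and offcut tray where they are.

Things in the scene. Friction and masses are not known exactly. Their poses are not given: they have to be found in the camera images.
- board: Plywood cutting board screwed down to the bench (does not move), 300 mm along its x, 460 mm along its y, its flat top 56 mm above the bench; an aluminium angle is let in flush along its far long edge, with no fence or lip anywhere. Origin: centre of its underside, on the bench. +x points square to and out over the aluminium edge, y runs along that edge, z up. Its position and yaw (up to about 0.25 rad) change from run to run.
- edge_mid (a point): Middle of the aluminium edge: the outermost top corner line of the board, 56 mm above the bench. Axes as board; the edge runs along y, 230 mm to each side; beyond it (+x) is free air, with the offcut tray lower down.
- panel: Loose flat white acrylic panel, 150 x 150 mm, 6 mm thick, about 0.16 kg, lying on the board and sliding with friction. Origin: centre of its underside. Its +x side is the side that is to hang out, y along the scored line, z up; it starts up to about 0.25 rad askew to the board, lying wholly on it.
- panel_mid (a point): Centre of the panel, half-way through its thickness (3 mm above the board's top). Axes as panel. The rear side, which faces the robot, lies 75 mm behind it, and the front side 75 mm ahead.
- score_left (a point): Left (+y) end of the scored line, on the panel's top surface, at its side. The line is straight and dark, 2 mm wide, across the full 150 mm width, parallel to the front side and 45 mm behind it, 105 mm ahead of the rear side (30 mm ahead of the panel's centre).
- score_right (a point): Right (-y) end of the scored line, on the panel's top surface, at its side.
- knife: Bystander: grey scoring knife with a hooked steel blade, 165 x 23 x 16 mm, lying on the board near one end of it, beside the panel. Origin: on its underside near the middle; x along the knife towards the blade.
- tape: Bystander: roll of black tape, 60 mm across, 19 mm high, lying flat on the board near the other end of it. Origin: centre of its underside.
- scale: Bystander: dark flat digital scale, 200 x 150 x 24 mm, on the bench beside the board's left end. Origin: centre of its underside.
- tray: Bystander: low grey offcut tray, 140 x 300 x 36 mm, with some white offcuts in it, on the bench just beyond the aluminium edge and below it. Origin: centre of its underside.
Not all that is in view belongs to the job. Several things have the shape of the panel; the one meant has the colours described above.

How it is judged:
By the outcome, as a careful person would: the job done as asked, in the order asked, and still so for the second after the job is handed in, with the robot touching nothing.
It also fails if it takes over 35 s, if anything falls off the work surface, if the arm or the gripper's body presses on something with over 40 N, if the wrist force passes 120 N, or if a joint passes its speed limit or range.

## Working session

There is one attempt and no reset: what is moved stays moved. The work goes in short steps, Python scripts to look and compute and a tool call to move; the robot and the scene stay as the last step left them, time stands still between calls to the robot, and variables do not carry over. Pictures are saved under pics/ and viewed, and the job is handed in when it is done.

Besides the shell and the picture viewer there is one more tool, called after "Emit:" as name(argument=value, ...), one argument or row to a line, values as JSON. play_rows: Moves the arm, as the interface text tells. Its arguments: {"type":"object","properties":{"steps":{"type":"array"},"force":{"type":"number"}},"required":["steps"]}

```bash
ls; mkdir -p pics; python3 - <<'E'
from workcell import bot
import cv2
s=bot.get_state();print(s)
for n in("top","side"):
    p,d=bot.capture(n);cv2.imwrite(f"pics/{n}0.png",p);i=bot.camera_info(n);print(n,i)
    import numpy as np;np.save(f"{n}0_d.npy",d)
E
```

```text
pics
{'t': 0.0, 'q': array([-1.19058397e+00,  1.24465299e-01,  1.65165907e+00, -2.19842353e-05,
        1.36753830e+00, -8.25946666e-02]), 'qvel': array([ 1.70211339e-04,  5.93294049e-04,  1.31474742e-05, -8.13058718e-06,
       -9.78856435e-04, -4.90023862e-04]), 'tau': array([-2.31373117e-03, -4.17609251e+01, -3.59937859e+01,  7.72590400e-02,
        4.92253876e-02, -1.37729444e-04]), 'tcp_pos': array([ 289.92940608, -581.03035713,  213.4216616 ]), 'eef_rot': array([ 0.16205601, -0.16228807,  0.68898109, -0.6875358 ]), 'wrist_force': array([-0.62121446,  0.20887528, -0.53997187]), 'wrist_torque': array([0.0326551 , 0.02460852, 0.06808915]), 'finger_gap': 95.20469478055377}
top {'vfov': 50.0129243818053, 'cx': 279.83123879232073, 'cy': 210.27379055028564, 'rvec': array([ 2.18382323, -2.14815734,  0.09394304]), 'tvec': array([  52.41565017,  544.12873507, 1396.12987282])}
side {'vfov': 53.64975786377484, 'cx': 281.315617222464, 'cy': 219.18647059306946, 'rvec': array([ 0.6620138 , -2.62757731,  1.15952122]), 'tvec': array([ 481.24545453,  168.41328134, 1028.77136821])}
```

View pics/top0.png

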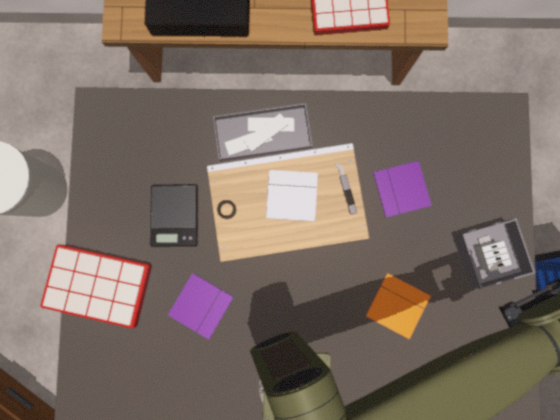

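View pics/side0.png

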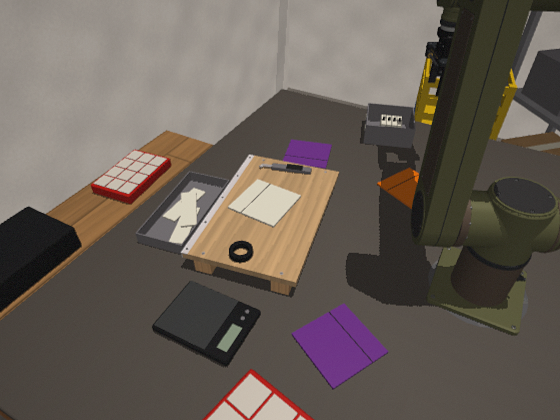

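The top view shows the white panel with its dark line at (292,195) on the plywood board. The lookalikes are the purple panels at (403,189) and (201,306), the orange one at (398,306), the red-framed grids at (95,285) and (350,10), and the white offcuts in the tray at (258,133). Only the panel at (292,195) is plain white, scored and on the board, so I choose that one. Next I'll check it in a close crop and measure it.

```bash
cat > h.py <<'E'
import numpy as np,cv2
from workcell import bot
def K(i): 
    f=210/np.tan(np.radians(i['vfov']/2)); return f,i['cx'],i['cy']
def ray(i,px,z):
    f,cx,cy=K(i); R=cv2.Rodrigues(np.array(i['rvec']))[0]; t=np.array(i['tvec'])
    px=np.atleast_2d(px).astype(float)
    d=np.c_[(px[:,0]-cx)/f,(px[:,1]-cy)/f,np.ones(len(px))]@R
    c=-R.T@t
    return c+d*((z-c[2])/d[:,2])[:,None]
def proj(i,P):
    f,cx,cy=K(i); R=cv2.Rodrigues(np.array(i['rvec']))[0]
    p=np.atleast_2d(P)@R.T+i['tvec']; return np.c_[f*p[:,0]/p[:,2]+cx,f*p[:,1]/p[:,2]+cy]
E
python3 - <<'E'
from h import *
p=cv2.imread('pics/top0.png');d=np.load('top0_d.npy');i=bot.camera_info('top')
c=p[125:275,190:390];cv2.imwrite('pics/crop0.png',cv2.resize(c,None,fx=4,fy=4,interpolation=cv2.INTER_CUBIC))
hsv=cv2.cvtColor(p,cv2.COLOR_BGR2HSV)
m=((hsv[...,1]<40)&(hsv[...,2]>150)).astype(np.uint8)*255
m[:165]=0;m[230:]=0;m[:,:255]=0;m[:,328:]=0
m=cv2.morphologyEx(m,cv2.MORPH_CLOSE,np.ones((5,5)))
cs,_=cv2.findContours(m,cv2.RETR_EXTERNAL,cv2.CHAIN_APPROX_NONE)
k=max(cs,key=cv2.contourArea);w=ray(i,k[:,0,:],62)
r=cv2.minAreaRect(w[:,:2].astype(np.float32));print(r,cv2.boxPoints(r))
# board
b=((hsv[...,0]>8)&(hsv[...,0]<25)&(hsv[...,1]>80)&(hsv[...,2]>120)).astype(np.uint8)*255
b[:140]=0;b[265:]=0;b[:,:200]=0;b[:,372:]=0
b=cv2.morphologyEx(b,cv2.MORPH_CLOSE,np.ones((5,5)))
cs,_=cv2.findContours(b,cv2.RETR_EXTERNAL,cv2.CHAIN_APPROX_NONE)
k=max(cs,key=cv2.contourArea);w=ray(i,k[:,0,:],56)
r=cv2.minAreaRect(w[:,:2].astype(np.float32));print(r,cv2.boxPoints(r))
print(ray(i,[[208,168],[353,146],[368,238],[220,259]],56))
f,cx,cy=K(i);R=cv2.Rodrigues(i['rvec'])[0]
for u,v in((292,200),(250,180),(403,189)):
    z=d[v,u];print(u,v,R.T@(np.array([(u-cx)/f*z,(v-cy)/f*z,z])-i['tvec']))
E
```

```text
((588.05224609375, 25.3802490234375), (152.24935913085938, 152.0325927734375), 87.3392562866211) [[508.58405  -47.13353 ]
 [660.4527   -54.191193]
 [667.52045   97.89403 ]
 [515.6518   104.95169 ]]
((556.2042236328125, 37.63166809082031), (278.7520751953125, 462.4901123046875), 9.913267135620117) [[ 379.09863  241.42955]
 [ 458.7196  -214.15536]
 [ 733.3098  -166.16621]
 [ 653.68884  289.4187 ]]
[[ 669.6762138   288.07592939   56.        ]
 [ 746.40679029 -164.87323006   56.        ]
 [ 459.11835022 -211.18319954   56.        ]
 [ 387.25190954  241.98858714   56.        ]]
292 200 [571.78803684  23.96626481  65.65929228]
250 180 [633.68197388 155.64209607  56.1417582 ]
403 189 [ 620.39032823 -333.24064469    4.95470345]
```

View pics/crop0.png

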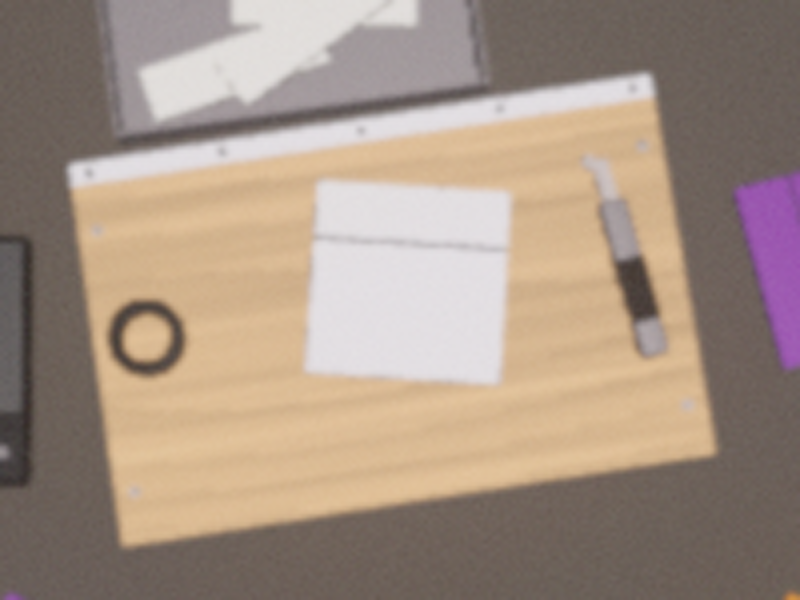

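The crop confirms the choice: a plain white panel with a dark scored line near its far side, and the aluminium strip beyond it. I'll fit the lines at subpixel level and plan the approach.

```bash
cat >> h.py <<'E'
from scipy.ndimage import map_coordinates,gaussian_filter1d
def edgefit(img,i,A,B,z,half=14,n=80,mode='grad',sign=0):
    """world line A->B at height z (2d); scan along its left normal; returns points on the strongest gradient / darkest dip"""
    g=cv2.cvtColor(img,cv2.COLOR_BGR2GRAY).astype(float)
    A=np.array(A,float);B=np.array(B,float);u=(B-A)/np.linalg.norm(B-A);nn=np.array([-u[1],u[0]])
    s=np.arange(-half,half+.01,.25);out=[]
    for a in np.linspace(.06,.94,n):
        P=A+(B-A)*a+s[:,None]*nn
        px=proj(i,np.c_[P,np.full(len(s),z)])
        v=gaussian_filter1d(map_coordinates(g,[px[:,1],px[:,0]],order=1),4)
        q=np.gradient(v)*sign if mode=='grad' and sign else (abs(np.gradient(v)) if mode=='grad' else -v)
        k=int(q[4:-4].argmax())+4
        if mode=='grad':
            w=q[max(k-10,0):k+11].clip(0);off=(w*s[max(k-10,0):k+11]).sum()/w.sum()
        else:off=s[k]
        out.append(np.r_[A+(B-A)*a+off*nn])
    out=np.array(out,np.float32)
    vx,vy,x,y=cv2.fitLine(out,cv2.DIST_HUBER,0,.01,.01).ravel()
    res=(out-[x,y])@np.array([-vy,vx]);d=np.array([vx,vy]);d=d*np.sign(d@u)
    return np.array([x,y]),d,np.median(abs(res))
E
python3 - <<'E'
from h import *
from scipy.spatial.transform import Rotation as Rn
p=cv2.imread('pics/top0.png');i=bot.camera_info('top')
R=cv2.Rodrigues(i['rvec'])[0];print('cam',-R.T@i['tvec'])
ang=lambda d:np.degrees(np.arctan2(d[1],d[0]))
for nm,A,B,z,md,sg in(('edge',(746,-165),(670,288),56,'grad',0),('bleft',(387,242),(670,288),56,'grad',0),('bright',(459,-211),(746,-165),56,'grad',0),('brear',(459,-211),(382,242),56,'grad',0),
  ('prear',(508.6,-47),(515.6,105),62,'grad',0),('pfront',(660.5,-54),(667.5,98),62,'grad',0),('score',(615,-52),(622,99),62,'dip',0),('pl',(515.6,105),(667.5,98),62,'grad',0),('pr',(508.6,-47),(660.5,-54),62,'grad',0)):
    c,d,r=edgefit(p,i,A,B,z,mode=md,sign=sg);print(nm,c.round(1),ang(d).round(2),'res',r.round(2))
q=bot.get_state()['eef_rot'];M=Rn.from_quat(q[[1,2,3,0]]).as_matrix();print(M.round(3))
print(bot.camera_info('wrist'))
E
```

```text
cam [ 404.5152348    44.55123265 1443.04702452]
edge [723.9  30.4] 99.75 res 0.29
bleft [527.2 267.3] 9.79 res 0.47
bright [ 618.6 -186.1] 9.81 res 0.35
brear [419.2  15.3] 99.83 res 0.34
prear [513.4  27.9] 86.95 res 0.66
pfront [663.7  23.9] 87.24 res 0.42
score [618.2  25.4] 87.22 res 0.27
pl [587.8 100.1] -2.51 res 0.46
pr [570.5 -49.4] -2.9 res 0.28
[[-0.895 -0.001  0.446]
 [-0.446  0.002 -0.895]
 [-0.    -1.    -0.002]]
{'vfov': 65.34701440103476, 'cx': 277.39725017307586, 'cy': 211.18317104692824, 'rvec': array([-2.47442305,  1.5325804 ,  0.20659537]), 'tvec': array([-649.02712757,  -29.90326872,  391.84874729])}
```

Emit:
play_rows(
  steps=[
    [0, 0.291, 0, -0.409, 0.06, -0.449, -1],
    [0, 0.291, 0, -0.409, 0.06, -0.449, -1],
    [0, 0.291, 0, -0.409, 0.06, -0.449, -1],
    [0, 0.291, 0, -0.409, 0.06, -0.449, -1],
    [0, 0.291, 0, -0.409, 0.06, -0.449, -1],
  ],
)

```text
t: 0.72
tcp_pos: [374.9, -280.3, 183.3]
eef_rot: [0.06, -0.06, 0.705, -0.704]
wrist_force: [0.5, 0.2, 0.4]
finger_gap: 95.2
```

```bash
cat >> h.py <<'E'
from scipy.spatial.transform import Rotation as Rn
def go(xyz,psi):
    s=bot.get_state();q=s['eef_rot'];M=Rn.from_quat(q[[1,2,3,0]]).as_matrix()
    z=np.array([np.sin(psi),-np.cos(psi),0]);y=np.array([0,0,-1.]);T=np.c_[np.cross(y,z),y,z]
    rv=Rn.from_matrix(M.T@T).as_rotvec()
    print('t',s['t'],'tcp',s['tcp_pos'].round(1),'F',s['wrist_force'].round(1),'turn',rv.round(4),'shift m',(M.T@(np.array(xyz)-s['tcp_pos'])/1000).round(4))
E
python3 -c "
from h import *
go((456,3,120),.171)"
```

```text
t 0.725 tcp [ 374.9 -280.3  183.3] F [0.5 0.2 0.4] turn [0.0005 0.0001 0.    ] shift m [-0.1282  0.0634 -0.2653]
```

Emit:
play_rows(
  steps=[
    [0, 0, 0, -0.128, 0.063, -0.265, -1],
    [0, 0, 0, -0.128, 0.063, -0.265, -1],
    [0, 0, 0, -0.128, 0.063, -0.265, -1],
    [0, 0, 0, -0.128, 0.063, -0.265, -1],
    [0, 0, 0, -0.128, 0.063, -0.265, -1],
  ],
)

```text
t: 1.35
tcp_pos: [455.5, 2.9, 120.2]
eef_rot: [0.061, -0.061, 0.705, -0.704]
wrist_force: [1.0, -0.7, 0.8]
finger_gap: 95.0
```

```bash
python3 -c "
from h import *
go((456,3,65),.171)
i=bot.camera_info('wrist');R=cv2.Rodrigues(i['rvec'])[0];print(i,-R.T@i['tvec'],R[2])
p,d=bot.capture('wrist');cv2.imwrite('pics/w1.png',p)
p,d=bot.capture('top');cv2.imwrite('pics/t1.png',p)
"
```

```text
t 1.35 tcp [455.5   2.9 120.2] F [ 1.  -0.7  0.8] turn [0.0001 0.0019 0.0003] shift m [-0.0006  0.0552 -0.    ]
{'vfov': 65.34701440103476, 'cx': 277.39725017307586, 'cy': 211.18317104692824, 'rvec': array([-2.24054811,  1.8856415 ,  0.25186194]), 'tvec': array([-75.17327813, 427.5897359 , 417.99025747])} [527.36069895  14.96508606 291.31872363] [-0.2582404  -0.04437534 -0.96506099]
```

View pics/w1.png

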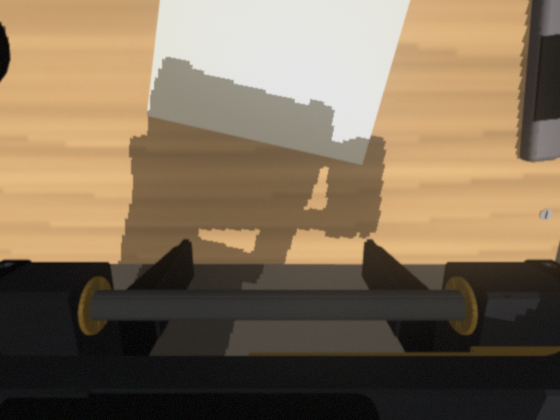

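View pics/t1.png

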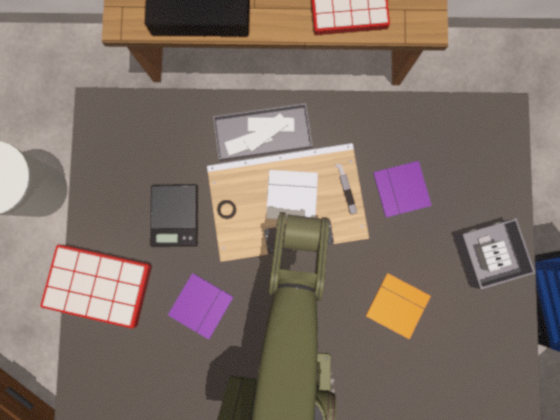

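The wrist view shows the open fingers at (190,245) and (370,245), behind the panel's rear corners at (149,117) and (362,164). The board is clear beneath them. Descending.

Emit:
play_rows(
  steps=[
    [0, 0.0019, 0, 0, 0.03, 0, -1],
    [0, 0.0019, 0, 0, 0.055, 0, -1],
    [0, 0.0019, 0, 0, 0.058, 0, -1],
    [0, 0.0019, 0, 0, 0.059, 0, -1],
  ],
)

```text
t: 1.95
tcp_pos: [456.1, 0.0, 62.5]
eef_rot: [-0.06, 0.06, -0.704, 0.705]
wrist_force: [0.1, 0.2, 0.7]
finger_gap: 95.6
```

Emit:
play_rows(
  steps=[
    [0, 0, 0, 0, 0.001, 0, -1],
    [0, 0, 0, 0, 0.001, 0, -1],
  ],
)

```text
t: 2.2
tcp_pos: [456.4, 0.3, 61.9]
eef_rot: [-0.06, 0.059, -0.704, 0.705]
wrist_force: [0.5, 0.6, -0.4]
finger_gap: 95.2
```

```bash
python3 -c "
from h import *
go((456,3,60),.171)
go((456,3,60),.171)
bot.capture('top')
go((456,3,60),.171)
s=bot.get_state();print(s['q'])
"
```

```text
t 2.2 tcp [4.564e+02 3.000e-01 6.190e+01] F [ 0.5  0.6 -0.4] turn [-0.0005 -0.0013 -0.0016] shift m [-0.0001  0.0019 -0.0027]
t 2.2 tcp [4.564e+02 3.000e-01 6.190e+01] F [ 0.5  0.6 -0.4] turn [-0.0005 -0.0013 -0.0016] shift m [-0.0001  0.0019 -0.0027]
t 2.25 tcp [4.563e+02 4.000e-01 6.170e+01] F [-0.6 -0.6  0.2] turn [-0.0004 -0.0012 -0.0014] shift m [-0.0001  0.0017 -0.0026]
[-1.16773314e-01 -1.65895917e-01  2.20672172e+00  2.24395437e-05
  1.09928566e+00  1.28420604e+00]
```

Emit:
play_rows(
  steps=[
    [0, 0, 0, 0, 0.002, 0, -1],
    [0, 0, 0, 0, 0.002, 0, -1],
  ],
)

```text
t: 2.5
tcp_pos: [455.6, 0.6, 58.8]
eef_rot: [0.06, -0.06, 0.705, -0.705]
wrist_force: [-0.2, 0.1, -0.2]
finger_gap: 95.6
```

Emit:
play_rows(
  steps=[
    [0, 0, 0, 0, 0.0015, 0, -1],
    [0, 0, 0, 0, 0.0015, 0, -1],
  ],
)

```text
t: 2.75
tcp_pos: [455.6, 0.6, 57.2]
eef_rot: [0.06, -0.06, 0.705, -0.705]
wrist_force: [-0.3, -0.2, -0.0]
finger_gap: 95.2
```

Emit:
play_rows(
  steps=[
    [0, 0, 0, -0.012, -0.0005, 0, -1],
    [0, 0, 0, -0.024, -0.0005, 0, -1],
    [0, 0, 0, -0.036, -0.0005, 0, -1],
    [0, 0, 0, -0.046, -0.0005, 0, -1],
    [0, 0, 0, -0.056, -0.0005, 0, -1],
  ],
)

```text
t: 3.38
tcp_pos: [511.4, 10.1, 57.7]
eef_rot: [-0.06, 0.06, -0.705, 0.705]
wrist_force: [-0.9, -0.2, 0.6]
finger_gap: 94.9
```

Emit:
play_rows(
  steps=[
    [0, 0, 0, -0.01, 0, 0, -1],
    [0, 0, 0, -0.02, 0, 0, -1],
    [0, 0, 0, -0.03, 0, 0, -1],
    [0, 0, 0, -0.04, 0, 0, -1],
    [0, 0, 0, -0.05, 0, 0, -1],
  ],
)

```text
t: 4.0
tcp_pos: [560.8, 18.7, 57.9]
eef_rot: [0.06, -0.06, 0.705, -0.705]
wrist_force: [-0.6, -0.2, 0.1]
finger_gap: 95.3
```

```bash
python3 -c "
from h import *
go((456,3,60),.171)
p,d=bot.capture('wrist');cv2.imwrite('pics/w2.png',p)
p,d=bot.capture('top');cv2.imwrite('pics/t2.png',p)
p=cv2.resize(p[125:275,190:390],None,fx=4,fy=4,interpolation=cv2.INTER_CUBIC);cv2.imwrite('pics/t2c.png',p)
"
```

```text
t 4.0 tcp [560.8  18.7  57.9] F [-0.6 -0.2  0.1] turn [ 0.0001 -0.001   0.0001] shift m [ 0.1059 -0.0021 -0.0023]
```

View pics/w2.png

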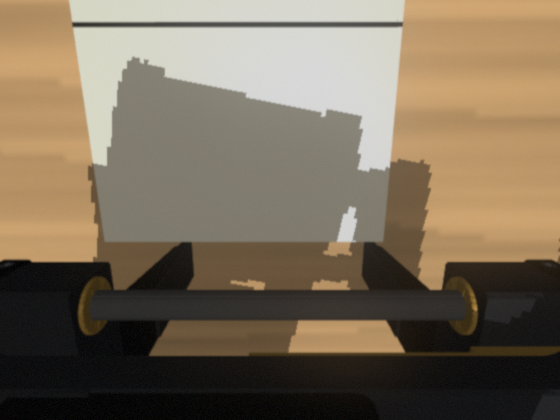

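View pics/t2c.png

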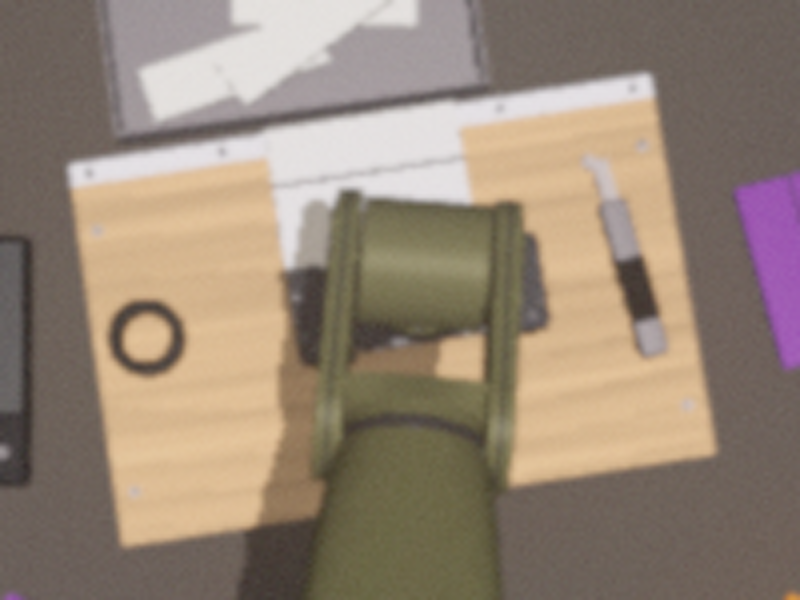

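The panel now lies square against both fingertips, with its rear side at wrist row 241 and the line level at row 24. In the top crop the line runs from (275,187) to (466,158). Next I'll measure the remaining gap.

```bash
python3 - <<'E'
from h import *
ang=lambda d:np.degrees(np.arctan2(d[1],d[0]))
p=cv2.imread('pics/t2.png');i=bot.camera_info('top')
px=np.array([[275,187],[466,158]])/4+[190,125]
w=ray(i,px,62);print(w)
c,d,r=edgefit(p,i,w[1,:2],w[0,:2],62,half=8,mode='dip');print('score',c,ang(d),r)
ys=[];
for nm,a,b in(('edgeR',.02,.3),('edgeL',.72,.98)):
    A=np.array((748,-165.));B=np.array((670,288.))
    e=edgefit(p,i,A+(B-A)*a,A+(B-A)*b,56,half=10,mode='grad');print(nm,e[0],ang(e[1]),e[2]);ys.append(e[0])
u=(ys[1]-ys[0]);u/=np.linalg.norm(u);n=np.array([u[1],-u[0]])
print('edge yaw',ang(u)-90,'gap at ends',[(ys[0]-(c+s*d))@n for s in(-75,75)])
w2=cv2.imread('pics/w2.png');iw=bot.camera_info('wrist')
q=ray(iw,[[75,24],[402,24],[107,241],[384,241]],62);print('wrist',q.round(1))
c,d,r=edgefit(w2,iw,q[1,:2],q[0,:2],62,half=8,mode='dip');print('wscore',c,ang(d),r)
E
```

```text
[[659.07550372 128.55147978  62.        ]
 [684.17052826 -19.59674021  62.        ]]
score [673.8325    52.791946] 99.8472313271462 0.516909
edgeR [742.344   -86.98064] 99.76849326033685 0.052589815
edgeL [689.7211 218.3241] 99.80556729026348 0.06549065
edge yaw 9.7795105 gap at ends [np.float64(43.68590036130422), np.float64(43.863190019250624)]
wrist [[660.8 129.5  62. ]
 [686.  -18.4  62. ]
 [556.6 111.4  62. ]
 [581.9 -36.9  62. ]]
wscore [673.5947    54.397015] 99.6639021944022 1.4850282e-05
```

Emit:
play_rows(
  steps=[
    [0, -0.001, 0, -0.009, 0, 0, -1],
    [0, -0.001, 0, -0.018, 0, 0, -1],
    [0, -0.001, 0, -0.026, 0, 0, -1],
    [0, -0.001, 0, -0.032, 0, 0, -1],
    [0, -0.001, 0, -0.036, 0, 0, -1],
  ],
)

```text
t: 4.72
tcp_pos: [596.0, 24.6, 57.9]
eef_rot: [-0.06, 0.06, -0.705, 0.705]
wrist_force: [-1.4, -0.9, 0.4]
finger_gap: 95.1
```

Emit:
play_rows(
  steps=[
    [0, 0, 0, -0.001, 0, 0, -1],
    [0, 0, 0, -0.001, 0, 0, -1],
  ],
)

```text
t: 4.97
tcp_pos: [596.8, 24.8, 58.0]
eef_rot: [0.06, -0.06, 0.705, -0.705]
wrist_force: [-0.2, 0.4, 0.1]
finger_gap: 95.2
```

```bash
python3 -c "
from h import *
go((456,3,60),.171)
np.save('iw3.npy',bot.camera_info('wrist'),allow_pickle=True)
p,d=bot.capture('wrist');cv2.imwrite('pics/w3.png',p)
p,d=bot.capture('top');cv2.imwrite('pics/t3.png',p)
p=cv2.resize(p[125:225,190:390],None,fx=4,fy=4,interpolation=cv2.INTER_CUBIC);cv2.imwrite('pics/t3c.png',p)
"
```

```text
t 4.975 tcp [596.8  24.8  58. ] F [-0.2  0.4  0.1] turn [ 0.     -0.0002 -0.0004] shift m [ 0.1424 -0.0021 -0.0025]
```

View pics/w3.png

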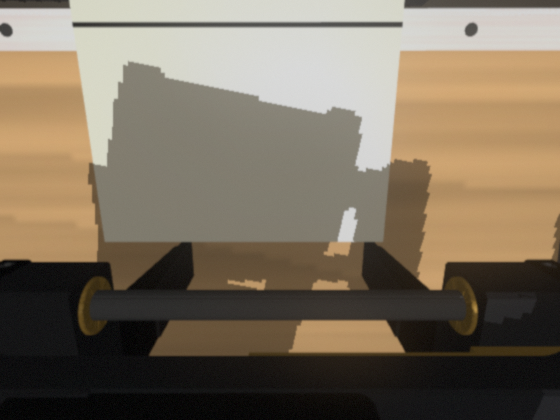

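View pics/t3c.png

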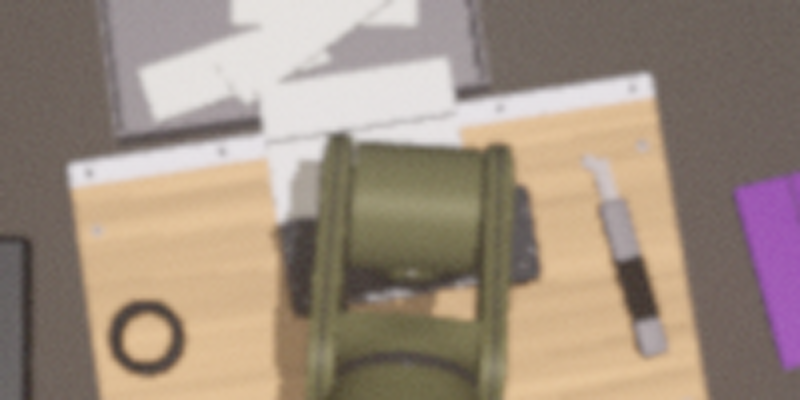

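The wrist view now shows both: the edge's outer line at about row 8, to either side of the panel, and the scored line at row 24. I'll measure the gap at both ends.

```bash
cat > m.py <<'E'
from h import *
import sys
def prof(img,col,a,b):
    g=cv2.cvtColor(img,cv2.COLOR_BGR2GRAY).astype(float);return g[a:b,col-6:col+7].mean(1)
def cross(v,a):  # bright->dark going up, half level
    k=np.arange(len(v));hi=np.median(v[v>v.max()*.8]);lo=v[:3].min();h=(hi+lo)/2
    j=np.where((v[:-1]<h)&(v[1:]>=h))[0][0];return a+j+(h-v[j])/(v[j+1]-v[j])
def meas(name,iw,ecolsL,ecolsR,scols,srow,er=(0,30),hz=62):
    g=cv2.imread(name)
    E=[[c,cross(prof(g,c,*er),er[0])] for c in ecolsL+ecolsR]
    S=[]
    for c in scols:
        v=prof(g,c,srow-7,srow+8);w=(np.median(v)-v).clip(0);S.append([c,srow-7+(w*np.arange(15)).sum()/w.sum()])
    print('E',np.round(E,2).tolist(),'S',np.round(S,2).tolist())
    e=ray(iw,np.array(E),56)[:,:2];s=ray(iw,np.array(S),hz)[:,:2]
    fl=lambda P:cv2.fitLine(P.astype(np.float32),cv2.DIST_L2,0,.01,.01).ravel()
    a=fl(e);b=fl(s);u=a[:2]*np.sign(a[1]);n=np.array([u[1],-u[0]])
    ub=b[:2]*np.sign(b[1])
    print('edge yaw',np.degrees(np.arctan2(-u[0],u[1])),'score yaw',np.degrees(np.arctan2(-ub[0],ub[1])),'gaps R..L',((a[2:]-s)@n).round(2))
E
python3 - <<'E'
from m import *
iw=np.load('iw3.npy',allow_pickle=True).item()
g=cv2.imread('pics/w3.png');print(prof(g,50,0,20).round(),prof(g,520,0,20).round())
meas('pics/w3.png',iw,[25,50],[520,545],[395,340,290,240,190,140,90],24)
ang=lambda d:np.degrees(np.arctan2(d[1],d[0]))
p=cv2.imread('pics/t3.png');i=bot.camera_info('top')
w=ray(i,np.array([[268,140],[325,132]])/4+[190,125],62)
L=ray(i,np.array([[268,142],[456,113]])/4+[190,125],62)
c,d,r=edgefit(p,i,L[1,:2],L[0,:2],62,half=6,mode='dip');print('top score',c,ang(d),r,'xb',c@[.9854,.17])
E
```

```text
[ 50.  59.  67.  69.  69.  69.  70.  91. 147. 197. 211. 212. 213. 213.
 212. 210. 209. 208. 210. 211.] [ 72.  72.  72.  73.  73.  73.  81. 116. 166. 199. 207. 209. 210. 210.
 208. 207. 207. 207. 207. 207.]
E [[25.0, 7.7], [50.0, 7.72], [520.0, 7.48], [545.0, 7.46]] S [[395.0, 24.09], [340.0, 24.09], [290.0, 24.2], [240.0, 24.19], [190.0, 24.19], [140.0, 24.19], [90.0, 24.18]]
edge yaw 9.732915 score yaw 9.726289 gaps R..L [8.52 8.52 8.55 8.54 8.53 8.52 8.5 ]
top score [708.4079    58.081303] 100.0922237880745 0.65864116 xb 707.93896408844
```

Emit:
play_rows(
  steps=[
    [0, 0, 0, -0.003, 0, 0, -1],
    [0, 0, 0, -0.006, 0, 0, -1],
    [0, 0, 0, -0.0075, 0, 0, -1],
    [0, 0, 0, -0.0075, 0, 0, -1],
  ],
)

```text
t: 5.58
tcp_pos: [604.3, 26.1, 58.0]
eef_rot: [0.061, -0.06, 0.705, -0.705]
wrist_force: [-0.4, -0.8, 0.5]
finger_gap: 95.1
```

```bash
python3 - <<'E'
from m import *
go((456,3,60),.171)
iw=bot.camera_info('wrist')
p,d=bot.capture('wrist');cv2.imwrite('pics/w4.png',p)
meas('pics/w4.png',iw,[25,50],[520,545],[395,340,290,240,190,140,90],24,er=(8,36))
E
```

```text
t 5.575 tcp [604.3  26.1  58. ] F [-0.4 -0.8  0.5] turn [-0.     -0.0001 -0.0004] shift m [ 0.1501 -0.0021 -0.0025]
E [[25.0, 25.92], [50.0, 25.95], [520.0, 25.83], [545.0, 25.7]] S [[395.0, 24.18], [340.0, 24.19], [290.0, 24.18], [240.0, 24.17], [190.0, 24.17], [140.0, 24.17], [90.0, 24.17]]
edge yaw 9.730388 score yaw 9.709678 gaps R..L [0.86 0.86 0.85 0.84 0.83 0.83 0.82]
```

View pics/w4.png

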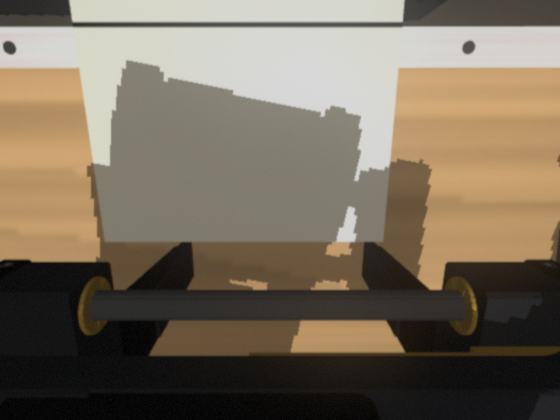

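Emit:
play_rows(
  steps=[
    [0, 0, 0, -0.0008, 0, 0, -1],
    [0, 0, 0, -0.0008, 0, 0, -1],
    [0, 0, 0, -0.0008, 0, 0, -1],
  ],
)

```text
t: 6.0
tcp_pos: [604.8, 26.2, 58.0]
eef_rot: [0.06, -0.06, 0.705, -0.705]
wrist_force: [-2.3, -0.4, 1.4]
finger_gap: 95.1
```

```bash
python3 - <<'E'
from m import *
go((456,3,60),.171)
iw=bot.camera_info('wrist')
p,d=bot.capture('wrist');cv2.imwrite('pics/w5.png',p)
meas('pics/w5.png',iw,[25,50],[520,545],[395,340,290,240,190,140,90],24,er=(8,38))
E
```

```text
t 6.0 tcp [604.8  26.2  58. ] F [-2.3 -0.4  1.4] turn [ 0.     -0.0001  0.    ] shift m [ 0.1506 -0.002  -0.0025]
E [[25.0, 26.9], [50.0, 26.94], [520.0, 26.86], [545.0, 26.86]] S [[395.0, 24.19], [340.0, 24.17], [290.0, 24.17], [240.0, 24.17], [190.0, 24.17], [140.0, 24.28], [90.0, 24.28]]
edge yaw 9.716269 score yaw 9.728653 gaps R..L [0.41 0.4  0.4  0.39 0.39 0.44 0.43]
```

Emit:
play_rows(
  steps=[
    [0, 0, 0, -0.0004, 0, 0, -1],
    [0, 0, 0, -0.0004, 0, 0, -1],
  ],
)

```text
t: 6.3
tcp_pos: [605.2, 26.2, 58.0]
eef_rot: [-0.06, 0.06, -0.705, 0.705]
wrist_force: [-2.4, -1.7, 1.8]
finger_gap: 95.3
```

Emit:
play_rows(
  steps=[
    [0, 0, 0, 0.01, 0, 0, -1],
    [0, 0, 0, 0.02, 0, 0, -1],
    [0, 0, 0, 0.02, -0.03, 0, -1],
    [0, 0, 0, 0.0, -0.08, 0, -1],
    [0, 0, 0, -0.04, -0.1, 0, -1],
  ],
)

```text
t: 6.92
tcp_pos: [645.9, 32.9, 162.1]
eef_rot: [-0.062, 0.058, -0.704, 0.705]
wrist_force: [0.3, 0.1, -0.3]
finger_gap: 95.1
```

Emit:
play_rows(
  steps=[
    [0, 0, 0, 0, 0, 0, -1],
    [0, 0, 0, 0, 0, 0, -1],
  ],
)

```text
t: 7.18
tcp_pos: [643.3, 33.0, 156.7]
eef_rot: [0.06, -0.061, 0.705, -0.704]
wrist_force: [0.7, -0.1, -0.4]
finger_gap: 94.7
```

```bash
python3 - <<'E'
from m import *
go((456,3,60),.171)
np.save('iw6.npy',bot.camera_info('wrist'),allow_pickle=True)
p,d=bot.capture('wrist');cv2.imwrite('pics/w6.png',p)
p,d=bot.capture('side');cv2.imwrite('pics/s6.png',cv2.resize(p[130:300,120:360],None,fx=3,fy=3,interpolation=cv2.INTER_CUBIC))
E
```

```text
t 7.175 tcp [643.3  33.  156.7] F [ 0.7 -0.1 -0.4] turn [ 0.0004 -0.0001  0.0022] shift m [ 0.1895  0.0971 -0.0023]
```

View pics/w6.png

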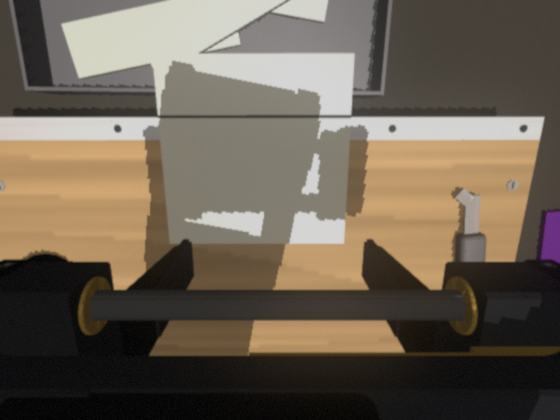

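View pics/s6.png

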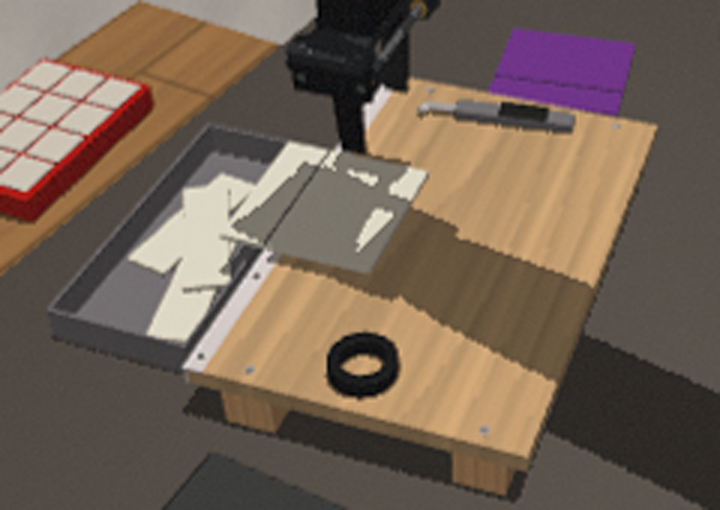

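The wrist view shows the line at row 116 and the edge at about row 117, nearly straight below the camera. The strip hangs out over the tray. In the side view the line also meets the edge, and the tape and knife haven't moved. I'll measure it from here.

```bash
python3 - <<'E'
from m import *
iw=np.load('iw6.npy',allow_pickle=True).item()
meas('pics/w6.png',iw,[50,90],[420,460],[335,300,260,220,180],116,er=(111,132))
g=cv2.imread('pics/w6.png');print(prof(g,70,105,125).round(),prof(g,220,108,124).round(),prof(g,335,108,124).round())
E
```

```text
E [[50.0, 116.41], [90.0, 116.44], [420.0, 116.19], [460.0, 116.19]] S [[335.0, 116.04], [300.0, 116.05], [260.0, 116.06], [220.0, 116.21], [180.0, 116.2]]
edge yaw 9.747142 score yaw 9.780698 gaps R..L [-0.07 -0.08 -0.1   0.   -0.02]
[ 70.  68.  64.  55.  46.  43.  42.  42.  43.  43.  56. 101. 162. 203.
 212. 212. 210. 210. 210. 210.] [127. 127. 127. 126. 126. 125. 115.  91.  65.  79. 107. 122. 126. 126.
 126. 126.] [212. 212. 212. 213. 212. 208. 186. 137. 103. 134. 182. 207. 212. 212.
 212. 212.]
```

```bash
python3 -c "
from workcell import bot
print(bot.finish_job())"
```

```text
the job is handed in; nothing more can be done
None
```

The panel is in place: the scored line lies over the aluminium edge along its whole length, with the 45 mm strip hanging out square. I pushed it flat with the two open fingertips against its rear side. That squared it to the board, and I finished with small measured pushes before backing the arm off clear.

- **Last check (wrist camera, arm clear):** the line was within about 0.1 mm of the edge at all five points measured, and its yaw was within 0.03° of the edge's. While the fingers were still touching, the wrist camera showed 0.4 mm left, so I made one more 0.4 mm push.
- **Disagreements:** the coarser top camera differed from the wrist camera by about 1–2 mm on the gap before the final pushes, so I relied on the wrist camera. The top camera also measured the board about 3 mm too wide, which I put down to image blur.
- **Other objects:** the tape, knife and tray look unmoved in the last views. I last saw the scale only partly, in the last side-view crop, and the arm never went near it.
- **Limits:** the job took about 7.2 s of the 35 s allowed, and wrist-force readings stayed below about 4 N.

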